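# Snap the circuit board onto its standoffs

### The arm

A 6-joint arm with a two-finger parallel gripper is mounted at the origin on the work surface. World frame = base frame: x ahead of the robot, y to its left, z up, the work surface at z = 0. Lengths are in m, angles in rad, forces in N, time in s.
With the tool pointing down it reaches from about 0.35 to 0.775 m from the base axis. Payload 7.3 kg.
Tool frame: the origin (TCP) lies at the very end of the fingers, on their centre line; the grasp point (between the pads) lies 19 mm behind it (pinch_z is the distance from the TCP to the grasp point, in m); z points along the fingers, y is the line along which they close (so a half turn about z gives the same grasp; the last joint's range is limited). The gripper opens to 92 mm and grips with 3 to 60 N. Pads are 19 mm wide; open, the fingers measure 130 mm over their backs; the gripper's body (75 mm by 190 mm) begins 47 mm behind the grasp point.
Start: joints at [0.954, 0.342, 1.524, -0, 1.275, -0.146], TCP at [0.238, 0.468, 0.227] pointing down, gripper open.
Joint ranges: [-2.53, 2.53], [-0.77, 2.02], [0.04, 2.7], [-1, 4.14], [0.28, 2.66], [-3.11, 3.11]. Speed limits (rad/s): [2.57, 2.57, 3.14, 3.14, 3.14, 3.14].

### API

Orientations are given as [roll, pitch, yaw] about the fixed x, y, z axes, in that order (R = Rz(yaw) Ry(pitch) Rx(roll)).
In Python, from cell import * gives the robot as it stands.
- The arm moves only by the tool arm_command, never from a script. Its arguments are lists of equal length, an entry for each row: "fingers": the gripper command: -1 is fully open, 1 is shut, values between are in proportion; "travel": the shift along the tool's x, y, z in m, a list of three; "dr": the turn, a rotation vector about the tool's x, y, z in degrees, a list of three. In form: {"fingers": [fingers, ...], "travel": [[x, y, z], ...], "dr": [[wx, wy, wz], ...]}. A call has 1 to 8 rows; each row is the pose to reach, as a shift and turn from the pose commanded when the call began, along the tool's axes at that moment; what a row does not reach only later rows make up. A row lasts 1/12 s, in which the tool goes at most 41.7 mm and 7.16 degrees, less where a joint would pass 70% of its speed; a pose out of reach is approached as far as the arm can. A call with a gripper value outside its range is refused whole. The fingers move at their own pace and stop on an object; "squeeze" is the grip in N (left out, the last holds). Time passes only in rows, so rows that repeat a pose let the fingers close. It gives the time, the measured TCP pose, the force, the opening and the grip force at its end, in the units of the state.
- observe(): the state, without advancing time (a new reading comes with each control period).
- read_camera(name): name is "scene" or "top" or "wrist"; returns a dict with "color" (384x512x3 uint8, blue, green, red), "z_map" (384x512 float32, m along the optical axis (not along the pixel's ray), 0 where there is no reading), "fx", "fy", "cx", "cy" (pixels), "R" (3x3) and "t" (3): a world point X has camera coordinates R X + t. Camera axes: x right, y down, z forward; pixel columns grow to the right and rows downward; lengths in m; the calibration is good to about 2 mm. A picture is of the moment at which its call begins.
- hand_in(): hands the job in; it is judged then, once.
The state is a dict: "time": time; "qpos": joint angles; "qvel": joint speeds; "joint_efforts": joint torques, N m; "tool_pos": TCP position; "tool_rot": TCP orientation; "contact_force": force on the tool from outside, world axes, zero at the start; "torque": the same for the moment, N m; "opening": finger opening in m; "grip_force": force on a finger pad.
Only numpy, scipy, OpenCV 4.12 (cv2) and the standard library are available. Lean on these libraries where they do the work, as an engineer would, in place of code of your own. Each camera call takes 0.05 s, during which the arm holds its last target. There are 200 camera calls.

### The job

Lift the circuit board by its heat sink, lay it level over the four snap standoffs in the blue shell with its wide-set holes over the wide-set standoffs, then press it down evenly, beside the standoffs, until all four have clicked through. Keep the board within 20 degrees of level throughout, never push on it with more than about 25 N, and leave the bottle, tape rolls and spanner where they are.

Things in the scene. Friction and masses are not known exactly. Their poses are not given: they have to be found in the camera images.
- board: Loose dark green circuit board, 160 x 120 x 4 mm, about 0.2 kg, flat on the mat. Origin: centre of its underside; z up, x along its length. Four 10 mm square through holes: x +66 y +/-45 mm (wide end), x -66 y +/-32 mm (narrow end): it fits one way round. A grey terminal strip (12 x 56, 10 mm tall) lies between the wide-end holes, at x +70; small parts are under 2 mm tall.
- sink (a point): Centre of the top of the rigid finned aluminium heat sink in the middle of the board, 36 mm above the board's underside; axes as the board's. The sink is 50 mm along x, 34 mm along y, 32 mm tall: grip it across its 34 mm.
- shell: Blue open back shell of a calibrator, 196 x 152 mm, walls 26 mm high, fixed to the bench. Origin: centre of its underside; z up, x along its length. Four white snap standoffs stand in it at x +66 y +/-45 mm (wide end, steel jack sockets outside the wall) and x -66 y +/-32 mm (narrow end); their frame sits up to 4 mm higher or lower from shell to shell, which no pose shows. Nominal shoulder height: 40 mm above the underside.
- mat: Thin grey mat, 200 x 160 x 3 mm, fixed to the bench, on which the board lies at the start. Origin: centre of its underside.
- hole0 (a point): Centre of the board's hole 0 at its underside (wide end, +y side: x +66, y +45 mm in the board's frame); axes as the board's. Free flat place to press beside it: x +42 y +45 mm, 24 mm inboard.
- post0 (a point): Centre of standoff 0's shoulder top (wide end, +y side: x +66, y +45 mm, 40 mm above the underside, in the shell's frame: nominal height, the true one is up to 4 mm off); axes as the shell's. Belongs to hole 0. All four standoffs alike: Shoulder 15 mm wide; above it a 6 mm pin, tapered over its last 6 mm, ends 26 mm above the shoulder.
- hole1 (a point): Centre of the board's hole 1 at its underside (wide end, -y side: x +66, y -45 mm in the board's frame); axes as the board's. Free flat place to press beside it: x +42 y -45 mm, 24 mm inboard.
- post1 (a point): Centre of standoff 1's shoulder top (wide end, -y side: x +66, y -45 mm, 40 mm above the underside, in the shell's frame: nominal height, the true one is up to 4 mm off); axes as the shell's. Belongs to hole 1. All four standoffs alike: On the pin's +y and -y sides are sprung nylon tabs that the board meets 11 mm above the shoulder.
- hole2 (a point): Centre of the board's hole 2 at its underside (narrow end, -y side: x -66, y -32 mm in the board's frame); axes as the board's. Free flat place to press beside it: x -42 y -32 mm, 24 mm inboard.
- post2 (a point): Centre of standoff 2's shoulder top (narrow end, -y side: x -66, y -32 mm, 40 mm above the underside, in the shell's frame: nominal height, the true one is up to 4 mm off); axes as the shell's. Belongs to hole 2. All four standoffs alike: pushed there, the tabs yield over 1.5 mm at 6 to 11 N (twice that if two go at once), then slide easily.
- hole3 (a point): Centre of the board's hole 3 at its underside (narrow end, +y side: x -66, y +32 mm in the board's frame); axes as the board's. Free flat place to press beside it: x -42 y +32 mm, 24 mm inboard.
- post3 (a point): Centre of standoff 3's shoulder top (narrow end, +y side: x -66, y +32 mm, 40 mm above the underside, in the shell's frame: nominal height, the true one is up to 4 mm off); axes as the shell's. Belongs to hole 3. All four standoffs alike: The tabs spring out over the board within 1.2 mm of the shoulder, where it stops hard; unclicked it springs up again.
- rest (a point): Centre, 56 mm above the shell's underside, of the tops of four brass sprung contact pins (6 mm, at x +/-45, y +/-22 mm). They alone carry the board when it is laid on, its underside at this height, the standoff pins' tips showing through the holes. Each pushes up with 0.8 N, rising to 1.6 N when 20 mm down.
- tab0a (a joint): The +y tab of standoff 0: 0 when fully out (free, or sprung out over the board), up to 0.002 m while the board's hole holds it in.
- tab1a (a joint): The +y tab of standoff 1: 0 when fully out (free, or sprung out over the board), up to 0.002 m while the board's hole holds it in.
- tab2a (a joint): The +y tab of standoff 2: 0 when fully out (free, or sprung out over the board), up to 0.002 m while the board's hole holds it in.
- tab3a (a joint): The +y tab of standoff 3: 0 when fully out (free, or sprung out over the board), up to 0.002 m while the board's hole holds it in.
- water: Bystander: water bottle, 62 mm wide, 200 mm tall, standing. Origin: centre of its underside.
- tape_roll: Bystander: white roll of sealing tape, 54 mm wide, 17 mm high, lying flat. Origin: centre of its underside.
- tape_roll2: Bystander: yellow roll of sealing tape, 54 mm wide, 17 mm high, lying flat. Origin: centre of its underside.
- spanner: Bystander: steel spanner, 170 mm long, lying on the bench. Origin: underside, along its length x.
Mind the look-alikes: they are no part of the job. What is meant by the board is not orange or purple, and is the larger of those in its own colour.

How it is judged:
On the way:
1. the board is laid on, each hole over its own standoff with the pin tip through it (horizontal distance between hole0 and post0 below 0.004 m and z of each of hole0, hole1, hole2, hole3 in the frame of shell below 0.0585 m and horizontal distance between hole1 and post1 below 0.004 m and horizontal distance between hole2 and post2 below 0.004 m and horizontal distance between hole3 and post3 below 0.004 m), for 0.2 s.
At the end, for the whole second after the job is handed in: All four holes are clicked onto their own standoffs: each hole within 4 mm sideways of its standoff and its underside less than 46 mm above the shell's underside (under the tabs at any frame height), each tab out again (under 0.6 mm); the board is at rest (horizontal distance between hole0 and post0 below 0.004 m and z of each of hole0, hole1, hole2, hole3 in the frame of shell below 0.046 m and value of joint each of tab0a, tab1a, tab2a, tab3a below 0.0006 m and horizontal distance between hole1 and post1 below 0.004 m and horizontal distance between hole2 and post2 below 0.004 m and horizontal distance between hole3 and post3 below 0.004 m and linear speed of board below 0.01 m/s); the robot touches nothing.
It fails at once if the board pushed too hard: its contact forces on the shell and standoffs add up to more than 40 N (reached by a push of some 25 to 30 N) (contact force between board and shell above 40 N).
It fails at once if the board tilted more than 20 degrees (angle between board's own z axis and vertical above 0.35 rad).
It fails at once if the bottle, a tape roll or the spanner moved more than 30 mm (distance of any of water, tape_roll, tape_roll2, spanner from where it was at the start of the episode above 0.03 m).
It also fails if it takes over 72 s, if anything falls off the work surface, if the arm or the gripper's body presses on something with over 40 N, if the wrist force passes 120 N, or if a joint passes its speed limit or range.

## Working session

There is one attempt and no reset: what is moved stays moved. The work goes in short steps, Python scripts to look and compute and a tool call to move; the robot and the scene stay as the last step left them, time stands still between calls to the robot, and variables do not carry over. Pictures are saved under pics/ and viewed, at most 10 in all, crops included, and the job is handed in when it is done.

Besides the shell and the picture viewer there is one more tool, called after "Request:" in YAML: its name, and indented under it one key for each argument. arm_command: Moves the arm, as the interface text tells. Its arguments: {"type":"object","properties":{"fingers":{"type":"array","items":{"type":"number"}},"travel":{"type":"array","items":{"type":"array","items":{"type":"number"}}},"dr":{"type":"array","items":{"type":"array","items":{"type":"number"}}},"squeeze":{"type":"number"}},"required":["fingers","travel","dr"]}

```bash
mkdir -p pics; ls
python3 - <<'E'
from cell import *
import cv2,numpy as np
s=observe();print({k:np.round(v,3) for k,v in s.items()})
a=read_camera("scene");b=read_camera("top")
np.savez('c0.npz',**{k+'_s':v for k,v in a.items()},**{k+'_t':v for k,v in b.items()})
cv2.imwrite('pics/top0.png',b['color']);cv2.imwrite('pics/scene0.png',a['color'])
print(b['R'],b['t'],b['fx'])
E
```

```text
pics
{'time': np.float64(0.0), 'qpos': array([ 0.954,  0.343,  1.525,  0.   ,  1.275, -0.146]), 'qvel': array([ 0.001, -0.001, -0.001, -0.   , -0.001,  0.   ]), 'joint_efforts': array([-1.0000e-03, -4.3124e+01, -2.4422e+01,  7.2000e-02,  5.6000e-02,
       -0.0000e+00]), 'tool_pos': array([0.238, 0.468, 0.226]), 'tool_rot': array([-3.14 , -0.   ,  2.671]), 'contact_force': array([-1.345, -0.39 ,  0.064]), 'torque': array([ 0.04 , -0.006,  0.031]), 'grip_force': np.float64(0.0), 'opening': np.float64(0.092)}
[[-0.01032558 -0.99994075 -0.00344564]
 [-0.99727314  0.01054972 -0.07304096]
 [ 0.07307299  0.00268206 -0.99732299]] [-0.03257789  0.58529582  1.16572958] 409.225706826485
```

View pics/top0.png

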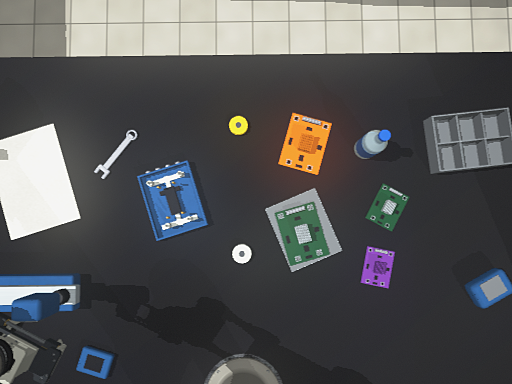

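View pics/scene0.png

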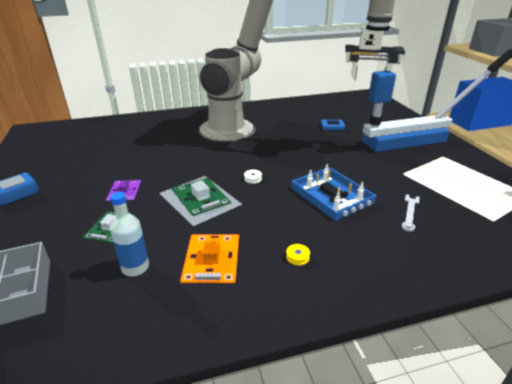

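The top view shows the board at about (303,235) with its wide end (strip) up at (297,210), and the shell at (173,200) with its jacks up at (165,167). The scene view agrees: the board lies on the grey mat at (200,197) and the shell is at (333,190).

```bash
cat > h.py <<'E'
import cv2,numpy as np
def ray(c,uv,z):
    uv=np.atleast_2d(uv).astype(float)
    d=np.c_[(uv[:,0]-c['cx'])/c['fx'],(uv[:,1]-c['cy'])/c['fy'],np.ones(len(uv))]@c['R']
    o=-c['R'].T@c['t']
    return o+d*((z-o[2])/d[:,2])[:,None]
def big(mask,near=None):
    cs,_=cv2.findContours(mask.astype(np.uint8)*255,cv2.RETR_EXTERNAL,cv2.CHAIN_APPROX_NONE)
    cs=[c for c in cs if cv2.contourArea(c)>30]
    if near is not None: return min(cs,key=lambda c:np.hypot(*(np.array(cv2.minAreaRect(c)[0])-near)))
    return max(cs,key=cv2.contourArea)
def rect(c,cont,z):
    p=ray(c,cont.reshape(-1,2),z)[:,:2]
    (x,y),(w,h),a=cv2.minAreaRect((p*1000).astype(np.float32))
    if w<h: w,h,a=h,w,a+90
    return np.array([x,y])/1000,(w,h),a
def hsv(c): return cv2.cvtColor(c['color'],cv2.COLOR_BGR2HSV)
E
python3 - <<'E'
from h import *
n=np.load('c0.npz');c={k[:-2]:n[k] for k in n if k.endswith('_t')}
H=hsv(c);
g=(H[...,0]>45)&(H[...,0]<90)&(H[...,1]>90)&(H[...,2]>40)
g=cv2.morphologyEx(g.astype(np.uint8),cv2.MORPH_CLOSE,np.ones((5,5)))
b=(H[...,0]>100)&(H[...,0]<125)&(H[...,1]>130)&(H[...,2]>60)
b=cv2.morphologyEx(b.astype(np.uint8),cv2.MORPH_CLOSE,np.ones((5,5)))
print('board',rect(c,big(g,(303,235)),.007))
print('shell',rect(c,big(b,(173,200)),.026))
Z=c['z_map'];h,w=Z.shape
uu,vv=np.meshgrid(np.arange(w),np.arange(h))
P=np.stack([(uu-c['cx'])/c['fx']*Z,(vv-c['cy'])/c['fy']*Z,Z],-1)-c['t'];P=P@c['R']
m=(P[...,2]>.03)&(abs(uu-303)<30)&(abs(vv-235)<30)
print('sink',rect(c,big(m,(303,235)),.039),P[m].mean(0))
E
```

```text
board (array([ 0.45709702, -0.17360262]), (158.02435302734375, 117.23810577392578), 15.74706745147705)
shell (array([0.55680328, 0.20149541]), (196.36949157714844, 154.68482971191406), 17.195192337036133)
sink (array([ 0.4569812 , -0.17128578]), (50.28663635253906, 34.67829513549805), 15.04100227355957) [ 0.46085137 -0.15891343  0.15375462]
```

```bash
cat >> h.py <<'E'
from scipy.spatial.transform import Rotation as Ro
def goto(s,p,yaw):
    "travel and dr from the measured pose to tool-down pose p, yaw(deg)"
    R=Ro.from_euler('xyz',s['tool_rot']);T=Ro.from_euler('xyz',[180,0,yaw],degrees=True)
    print('travel',np.round(R.inv().apply(np.array(p)-s['tool_pos']),4),'dr',np.round((R.inv()*T).as_rotvec(degrees=True),2))
def wb(a,xy,o):
    t=np.deg2rad(a);return np.array(xy)+np.array([[np.cos(t),-np.sin(t)],[np.sin(t),np.cos(t)]])@np.array(o)
E
python3 - <<'E'
from h import *;from cell import *
goto(observe(),[.457,-.172,.16],195.5)
E
```

```text
travel [-0.4854 -0.4706  0.0667] dr [-7.000e-02 -4.000e-02 -4.248e+01]
```

Request:
arm_command:
  fingers: [-1,-1,-1,-1,-1,-1,-1,-1]
  travel:
    - [-0.03,-0.029,0.004]
    - [-0.06,-0.058,0.008]
    - [-0.09,-0.087,0.012]
    - [-0.12,-0.116,0.016]
    - [-0.15,-0.145,0.02]
    - [-0.18,-0.174,0.024]
    - [-0.21,-0.203,0.028]
    - [-0.24,-0.232,0.032]
  dr:
    - [0,0,0]
    - [0,0,0]
    - [0,0,0]
    - [0,0,0]
    - [0,0,0]
    - [0,0,0]
    - [0,0,0]
    - [0,0,0]

```text
time: 0.77
tool_pos: [0.3461, 0.1523, 0.1947]
tool_rot: [3.141, 0.0, 2.671]
contact_force: [0.3, 0.5, -0.5]
opening: 0.0917
grip_force: 0.0
```

Request:
arm_command:
  fingers: [-1,-1,-1,-1,-1,-1,-1,-1]
  travel:
    - [-0.03,-0.029,0.004]
    - [-0.06,-0.058,0.008]
    - [-0.09,-0.087,0.012]
    - [-0.12,-0.116,0.016]
    - [-0.15,-0.145,0.02]
    - [-0.18,-0.174,0.024]
    - [-0.21,-0.203,0.028]
    - [-0.245,-0.238,0.034]
  dr:
    - [0,0,-5]
    - [0,0,-10]
    - [0,0,-15]
    - [0,0,-20]
    - [0,0,-25]
    - [0,0,-30]
    - [0,0,-36]
    - [0,0,-42.5]

```text
time: 1.43
tool_pos: [0.4498, -0.1506, 0.1631]
tool_rot: [3.141, 0.0, -2.866]
contact_force: [0.8, 1.3, -0.2]
opening: 0.0916
grip_force: 0.0
```

Request:
arm_command:
  fingers: [-1,-1,-1]
  travel:
    - [0,0,0]
    - [0,0,0]
    - [0,0,0]
  dr:
    - [0,0,0]
    - [0,0,0]
    - [0,0,0]

```text
time: 1.68
tool_pos: [0.4491, -0.1481, 0.1629]
tool_rot: [3.14, -0.001, -2.873]
contact_force: [0.5, -0.2, -0.6]
opening: 0.0916
grip_force: 0.0
```

Run:
```python
from h import *;from cell import *
s=observe();goto(s,[.457,-.172,.16],195.5);print(s['time'],s['tool_pos'],s['tool_rot'])
w=read_camera('wrist');cv2.imwrite('pics/w1.png',w['color']);np.savez('w1.npz',**w)
print(-w['R'].T@w['t'],w['R'][2],w['fx'])
```

```text
travel [-0.0013 -0.0251  0.0028] dr [ 0.09 -0.06 -0.08]
1.6833 [ 0.44909443 -0.14810269  0.1628793 ] [ 3.14005974e+00 -1.13266432e-03 -2.87253598e+00]
[ 0.36918844 -0.16946352  0.3209237 ] [ 0.29504162  0.08334467 -0.95184248] 264.9324610998581
```

View pics/w1.png

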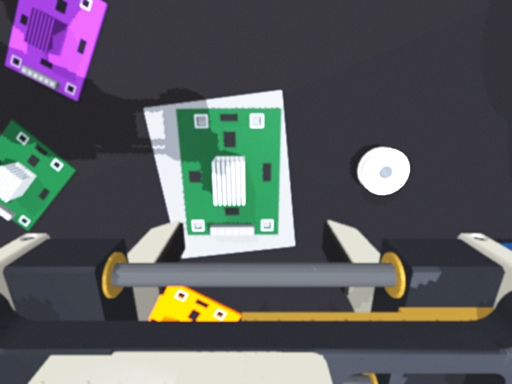

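The wrist view shows the board at (230,172) almost square to the tool. The narrow holes are at (201,121) and (257,121), the wide ones at (198,225) and (267,225), and the sink top is near (228,180).

```bash
cat >> h.py <<'E'
def board_w(w,z):
    H=hsv(w);g=(H[...,0]>45)&(H[...,0]<90)&(H[...,1]>90)&(H[...,2]>40)
    g=cv2.morphologyEx(g.astype(np.uint8),cv2.MORPH_CLOSE,np.ones((5,5)))
    return rect(w,big(g),z)
def holes(w,z,near):
    "centres of white rims' contour near given pixels"
    H=hsv(w);m=((H[...,1]<60)&(H[...,2]>150)).astype(np.uint8)
    out=[]
    for u,v in near:
        k=np.zeros_like(m);k[v-11:v+12,u-11:u+12]=1
        c=big(m&k);out.append(np.mean([c.reshape(-1,2).min(0),c.reshape(-1,2).max(0)],0))
    return np.array(out),ray(w,out,z)[:,:2]
E
python3 - <<'E'
from h import *;from cell import *
w=dict(np.load('w1.npz'))
print(board_w(w,.007))
px,p=holes(w,.007,[(267,225),(198,225),(201,121),(257,121)])
print(px,p*1000)
# strip at bottom: fit of local hole coords
L=np.array([[66,45],[66,-45],[-66,-32],[-66,32]])/1000
# orientation of labels: print spacing
def fit(p):
    a=L-L.mean(0);b=p-p.mean(0);t=np.arctan2((a[:,0]*b[:,1]-a[:,1]*b[:,0]).sum(),(a*b).sum())
    xy=wb(np.rad2deg(t),p.mean(0),-L.mean(0));r=np.array([p[i]-wb(np.rad2deg(t),xy,L[i]) for i in range(4)])
    return xy,np.rad2deg(t),r*1000
print(fit(p))
E
```

```text
(array([ 0.45855527, -0.17322067]), (158.2571258544922, 118.68917083740234), 15.858898162841797)
[[267.  224.5]
 [197.5 225.5]
 [201.  121. ]
 [256.5 120.5]] [[ 509.72369278 -111.54441214]
 [ 535.06178799 -198.51618155]
 [ 404.17575118 -221.5271041 ]
 [ 386.69504937 -160.11499426]]
(array([ 0.45891407, -0.17292567]), np.float64(15.842804230393156), array([[-0.39836621,  0.07268156],
       [ 0.36981722, -0.31779983],
       [ 0.01865677,  0.20096218],
       [ 0.00989222,  0.04415609]]))
```

Run:
```python
from h import *;from cell import *
goto(observe(),[.4587,-.173,.0125],195.85)
```

```text
travel [-0.0025 -0.0272  0.1506] dr [ 0.06 -0.04 -0.36]
```

Request:
arm_command:
  fingers: [-1,-1,-1,-1,-1,-1,-1,-1]
  travel:
    - [-0.0025,-0.0272,0.02]
    - [-0.0025,-0.0272,0.05]
    - [-0.0025,-0.0272,0.08]
    - [-0.0025,-0.0272,0.105]
    - [-0.0025,-0.0272,0.125]
    - [-0.0025,-0.0272,0.14]
    - [-0.0025,-0.0272,0.15]
    - [-0.0025,-0.0272,0.15]
  dr:
    - [0,0,-0.36]
    - [0,0,-0.36]
    - [0,0,-0.36]
    - [0,0,-0.36]
    - [0,0,-0.36]
    - [0,0,-0.36]
    - [0,0,-0.36]
    - [0,0,-0.36]

```text
time: 2.4
tool_pos: [0.4584, -0.1722, 0.0121]
tool_rot: [3.139, -0.002, -2.863]
contact_force: [-0.0, 0.1, 0.3]
opening: 0.0915
grip_force: 0.0
```

Request:
arm_command:
  fingers: [0,0.3,0.6,1,1,1,1,1]
  travel:
    - [0,0,0]
    - [0,0,0]
    - [0,0,0]
    - [0,0,0]
    - [0,0,0]
    - [0,0,0]
    - [0,0,0]
    - [0,0,0]
  dr:
    - [0,0,0]
    - [0,0,0]
    - [0,0,0]
    - [0,0,0]
    - [0,0,0]
    - [0,0,0]
    - [0,0,0]
    - [0,0,0]
  squeeze: 25

```text
time: 3.07
tool_pos: [0.4594, -0.174, 0.0135]
tool_rot: [-3.142, 0.0, -2.864]
contact_force: [0.5, -0.0, 0.7]
opening: 0.0431
grip_force: 0.0
```

Request:
arm_command:
  fingers: [1,1,1,1,1]
  travel:
    - [0,0,0]
    - [0,0,0]
    - [0,0,0]
    - [0,0,0]
    - [0,0,0]
  dr:
    - [0,0,0]
    - [0,0,0]
    - [0,0,0]
    - [0,0,0]
    - [0,0,0]
  squeeze: 30

```text
time: 3.48
tool_pos: [0.4594, -0.1739, 0.0134]
tool_rot: [3.142, 0.0, -2.864]
contact_force: [0.0, -0.1, 0.1]
opening: 0.0336
grip_force: 30.0
```

Request:
arm_command:
  fingers: [1,1,1,1,1,1,1,1]
  travel:
    - [0,0,-0.005]
    - [0,0,-0.015]
    - [0,0,-0.03]
    - [0,0,-0.05]
    - [0,0,-0.075]
    - [0,0,-0.1]
    - [0,0,-0.13]
    - [0,0,-0.15]
  dr:
    - [0,0,0]
    - [0,0,0]
    - [0,0,0]
    - [0,0,0]
    - [0,0,0]
    - [0,0,0]
    - [0,0,0]
    - [0,0,0]

```text
time: 4.15
tool_pos: [0.4598, -0.1741, 0.1667]
tool_rot: [-3.14, 0.002, -2.864]
contact_force: [1.4, 0.4, -1.8]
opening: 0.034
grip_force: 30.0
```

Run:
```python
from h import *;from cell import *
s=observe();print(s['time'],s['tool_pos'],s['tool_rot'],s['contact_force'],s['opening'],s['grip_force'])
sh=[.5568,.2015];goto(s,[*sh,.18],17.2+180)
w=read_camera('wrist');cv2.imwrite('pics/w2.png',w['color']);np.savez('w2.npz',**w)
```

```text
4.15 [ 0.45981744 -0.17408716  0.16672898] [-3.13954774e+00  2.15978131e-03 -2.86420152e+00] [ 1.40093459  0.42520694 -1.78321857] 0.03395547502509955 29.99736338853836
travel [-0.1962  0.3346 -0.0135] dr [-0.12  0.12 -1.31]
```

View pics/w2.png

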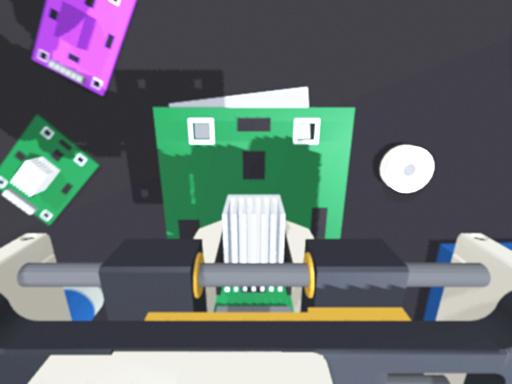

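The board is held level in the wrist view, with narrow holes at (201,131) and (307,131). I'll stop beside the shell, where the board doesn't hide it, and look again.

Run:
```python
from h import *;from cell import *
s=observe();goto(s,[.63,-.005,.24],197.2)
w=dict(np.load('w2.npz'))
H=hsv(w);m=((H[...,1]<60)&(H[...,2]>150)).astype(np.uint8)
zt=.1667-.0064
pts=[]
for u,v in [(201,131),(307,131)]:
    k=np.zeros_like(m);k[v-18:v+19,u-18:u+19]=1
    c=big(m&k).reshape(-1,2);pts.append((c.min(0)+c.max(0))/2)
p=ray(w,pts,zt)[:,:2]
d=p[1]-p[0];print(pts,p,np.hypot(*d),'yaw',np.degrees(np.arctan2(d[1],d[0]))-90)
a=np.degrees(np.arctan2(d[1],d[0]))-90
bc=wb(a,p.mean(0),[.066,0]);T=Ro.from_euler('xyz',s['tool_rot']);print('centre',bc,'in tool',T.inv().apply([*(bc-s['tool_pos'][:2]),0]), 'toolyaw',np.degrees(s['tool_rot'][2])+180)
```

```text
travel [-0.2091  0.1169 -0.0695] dr [-0.37  0.36 -1.3 ]
[array([200.5, 131. ]), array([306.5, 131. ])] [[ 0.40455227 -0.22227463]
 [ 0.38688501 -0.16017837]] 0.06456065786593657 yaw 15.881799402652263
centre [ 0.45919931 -0.17316536] in tool [ 1.71802166e-03  2.38746297e-03 -2.60439740e-05] toolyaw 15.902231847799754
```

Request:
arm_command:
  fingers: [1,1,1,1,1,1,1,1]
  travel:
    - [-0.015,0.008,-0.02]
    - [-0.045,0.025,-0.04]
    - [-0.08,0.045,-0.06]
    - [-0.115,0.065,-0.07]
    - [-0.15,0.084,-0.07]
    - [-0.18,0.1,-0.07]
    - [-0.2,0.112,-0.07]
    - [-0.209,0.117,-0.07]
  dr:
    - [0,0,0]
    - [0,0,0]
    - [0,0,0]
    - [0,0,-0.5]
    - [0,0,-1]
    - [0,0,-1.3]
    - [0,0,-1.3]
    - [0,0,-1.3]

```text
time: 4.87
tool_pos: [0.6296, -0.0012, 0.233]
tool_rot: [3.141, 0.0, -2.839]
contact_force: [-1.5, -1.2, -2.8]
opening: 0.0337
grip_force: 30.0
```

Request:
arm_command:
  fingers: [1,1,1,1]
  travel:
    - [0,0,0]
    - [0,0,0]
    - [0,0,0]
    - [0,0,0]
  dr:
    - [0,0,0]
    - [0,0,0]
    - [0,0,0]
    - [0,0,0]

```text
time: 5.2
tool_pos: [0.6276, -0.0055, 0.2337]
tool_rot: [-3.141, -0.0, -2.843]
contact_force: [1.3, 0.7, -1.9]
opening: 0.0336
grip_force: 30.0
```

Run:
```python
from h import *;from cell import *
s=observe();print(s['time'],s['tool_pos'],s['tool_rot'])
w=read_camera('wrist');cv2.imwrite('pics/w3.png',w['color']);np.savez('w3.npz',pos=s['tool_pos'],rot=s['tool_rot'],**w)
```

```text
5.2 [ 0.62761752 -0.00548954  0.23373717] [-3.14148074e+00 -2.95978088e-04 -2.84323685e+00]
```

View pics/w3.png

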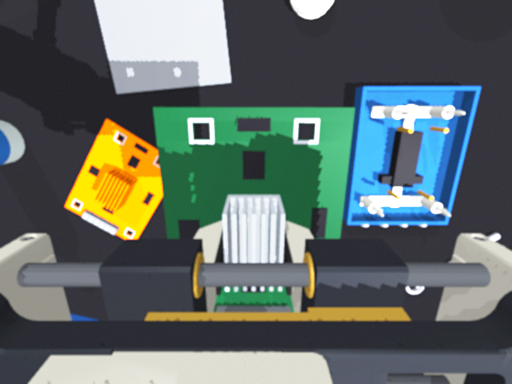

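The whole shell is visible at (412,155), beside the held board. I'll enlarge that region to find the pins.

Run:
```python
from h import *
w=dict(np.load('w3.npz'))
c=w['color'][75:235,340:490];cv2.imwrite('pics/w3c.png',cv2.resize(c,None,fx=3.7,fy=3.7,interpolation=cv2.INTER_CUBIC)[:600])
H=hsv(w);b=((H[...,0]>100)&(H[...,0]<125)&(H[...,1]>130)&(H[...,2]>60)).astype(np.uint8);b[:,:345]=0;b[232:]=0
b=cv2.morphologyEx(b,cv2.MORPH_CLOSE,np.ones((3,3)))
k=big(b,(412,155));r=rect(w,k,.026);print(r)
# predicted pixels of shoulders/pins for the rectangle pose
xy,_,a=r
for n,(x,y) in enumerate([(66,45),(66,-45),(-66,-32),(-66,32)]):
    for z in (.04,.066):
        X=w['R']@np.array([*wb(a,xy,[x/1000,y/1000]),z])+w['t'];print(n,z,X[0]/X[2]*w['fx']+w['cx'],X[1]/X[2]*w['fy']+w['cy'])
```

```text
(array([0.55970758, 0.19833893]), (199.10450744628906, 163.94677734375), 17.27635955810547)
0 0.04 434.37884143032477 208.0683671472827
0 0.066 447.0371711820642 215.43722664558896
1 0.04 371.43776898315383 208.28459617501946
1 0.066 379.69815638703386 215.66732389906963
2 0.04 395.41920882121696 112.32922637091593
2 0.066 406.639821463889 113.09852731131676
3 0.04 445.54584674611067 112.14507455066688
3 0.066 460.7222757427673 112.89995184079464
```

View pics/w3c.png

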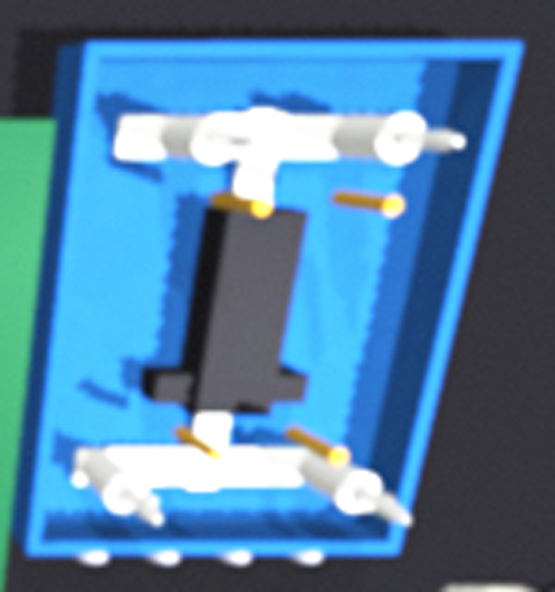

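Crop reading (crop px /3.7 + (340,75)): pin tips 0, 1 and 3 are at about (449.5,215.8), (381.9,215.5) and (463.8,112.8). The rim corners are at about (481.4,86.4), (448.6,224.2) and (363.2,86.4).

Run:
```python
from h import *
w=dict(np.load('w3.npz'))
def fit(L,p):
    L=np.array(L)/1000;a=L-L.mean(0);b=p-p.mean(0);t=np.degrees(np.arctan2((a[:,0]*b[:,1]-a[:,1]*b[:,0]).sum(),(a*b).sum()))
    xy=wb(t,p.mean(0),-L.mean(0));return xy.round(4),t.round(2),np.round([1000*(p[i]-wb(t,xy,L[i])) for i in range(len(L))],1).tolist()
print('rim',fit([(-98,76),(98,76),(-98,-76)],ray(w,[(481.4,86.4),(448.6,224.2),(363.2,86.4)],.026)[:,:2]))
for z in (.062,.066,.070):
  print(z,fit([(66,45),(66,-45),(-66,32)],ray(w,[(449.5,215.8),(381.9,215.5),(463.8,112.8)],z)[:,:2]))
# same for pin tips in top view
n=np.load('c0.npz');c={k[:-2]:n[k] for k in n if k.endswith('_t')}
H=hsv(c);b=((H[...,0]>100)&(H[...,0]<125)&(H[...,1]>130)&(H[...,2]>100)).astype(np.uint8)
print('top',rect(c,big(cv2.morphologyEx(b,cv2.MORPH_CLOSE,np.ones((5,5))),(173,200)),.026))
# board in w3
H=hsv(w);m=((H[...,1]<60)&(H[...,2]>150)).astype(np.uint8);pts=[]
for u,v in [(201,131),(307,131)]:
    k=np.zeros_like(m);k[v-18:v+19,u-18:u+19]=1
    q=big(m&k).reshape(-1,2);pts.append((q.min(0)+q.max(0))/2)
p=ray(w,pts,w['pos'][2]-.0064)[:,:2];d=p[1]-p[0];a=np.degrees(np.arctan2(d[1],d[0]))-90
bc=wb(a,p.mean(0),[.066,0]);print(pts,'board',bc,a,np.hypot(*d),'tool',w['pos'],np.degrees(w['rot'][2])+180)
```

```text
rim (array([0.5585, 0.2036]), np.float64(17.52), [[0.5, 0.2], [-0.1, 0.5], [-0.4, -0.7]])
0.062 (array([0.5591, 0.2046]), np.float64(17.03), [[0.6, 0.9], [0.7, -0.7], [-1.3, -0.2]])
0.066 (array([0.5587, 0.2016]), np.float64(17.03), [[0.2, 0.4], [0.0, -0.2], [-0.2, -0.1]])
0.07 (array([0.5584, 0.1986]), np.float64(17.03), [[-0.2, -0.2], [-0.7, 0.3], [0.9, -0.1]])
top (array([0.55680328, 0.20149541]), (196.36949157714844, 154.68482971191406), 17.195192337036133)
[array([201., 131.]), array([306.5, 131. ])] board [ 0.62695729 -0.0044425 ] 17.072111762307088 0.06430980246023202 tool [ 0.62761752 -0.00548954  0.23373717] 17.094528234637266
```

Run:
```python
from h import *;from cell import *
s=observe();goto(s,[.5592,.2009,.234],197.15);goto(s,[.5592,.2009,.105],197.15)
```

```text
travel [ 4.900e-03  2.174e-01 -2.000e-04] dr [-0.01 -0.   -0.06]
travel [0.0049 0.2174 0.1288] dr [-0.01 -0.   -0.06]
```

Request:
arm_command:
  fingers: [1,1,1,1,1,1,1,1]
  travel:
    - [0,0.015,0]
    - [0.001,0.045,0]
    - [0.002,0.08,0]
    - [0.003,0.115,0]
    - [0.004,0.15,0]
    - [0.005,0.185,0]
    - [0.005,0.207,0]
    - [0.005,0.2175,0]
  dr:
    - [0,0,0]
    - [0,0,0]
    - [0,0,0]
    - [0,0,0]
    - [0,0,0]
    - [0,0,0]
    - [0,0,0]
    - [0,0,0]

```text
time: 5.92
tool_pos: [0.5576, 0.2051, 0.2339]
tool_rot: [3.14, 0.0, -2.839]
contact_force: [0.2, 0.4, -2.1]
opening: 0.0339
grip_force: 30.0
```

Request:
arm_command:
  fingers: [1,1,1,1,1,1,1,1]
  travel:
    - [0,0,0.01]
    - [0,0,0.035]
    - [0,0,0.065]
    - [0,0,0.095]
    - [0,0,0.115]
    - [0,0,0.125]
    - [0,0,0.129]
    - [0,0,0.129]
  dr:
    - [0,0,0]
    - [0,0,0]
    - [0,0,0]
    - [0,0,0]
    - [0,0,0]
    - [0,0,0]
    - [0,0,0]
    - [0,0,0]

```text
time: 6.58
tool_pos: [0.5595, 0.2011, 0.1039]
tool_rot: [-3.142, -0.001, -2.843]
contact_force: [0.6, 0.4, -1.8]
opening: 0.0337
grip_force: 30.0
```

Request:
arm_command:
  fingers: [1,1,1]
  travel:
    - [0,0,0]
    - [0,0,0]
    - [0,0,0]
  dr:
    - [0,0,0]
    - [0,0,0]
    - [0,0,0]

```text
time: 6.83
tool_pos: [0.5602, 0.2022, 0.1059]
tool_rot: [-3.141, 0.003, -2.842]
contact_force: [-0.3, 0.7, -2.3]
opening: 0.0341
grip_force: 30.0
```

Run:
```python
from h import *;from cell import *
s=observe();print(s['time'],s['tool_pos'],s['tool_rot'],s['contact_force'])
w=read_camera('wrist');t=read_camera('top');np.savez('w4.npz',pos=s['tool_pos'],rot=s['tool_rot'],**w)
c=w['color'][75:250,140:380];a=cv2.resize(c,None,fx=3,fy=3,interpolation=cv2.INTER_CUBIC)
cv2.imwrite('pics/w4.png',a);print(a.shape)
```

```text
6.8333 [0.56020874 0.20220084 0.10589654] [-3.14137621e+00  2.75736649e-03 -2.84169501e+00] [-0.32337781  0.67139653 -2.34315569]
(525, 720, 3)
```

View pics/w4.png

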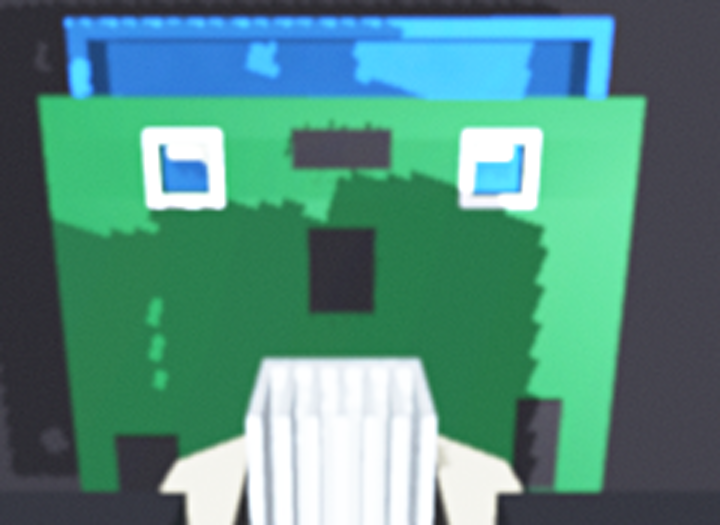

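The crop shows the board over the shell, with white post bits at the far sides of both narrow holes. The shell's narrow-rim corners are at crop (65,18) and (613,18), and the board's narrow corners at (38,97) and (645,97).

Run:
```python
from h import *
w=dict(np.load('w4.npz'))
f=lambda l:[(140+(u+.5)/3-.5,75+(v+.5)/3-.5) for u,v in l]
R=Ro.from_euler('z',-17.15,degrees=True).as_matrix()[:2,:2]
def loc(px,z): return (ray(w,px,z)[:,:2]-[.5586,.202])@R.T*1000
print('tool',(w['pos'][:2]-[.5586,.202])@R.T*1000)
print('rim corners (-98,-+76)',loc(f([(65,18),(613,18)]),.026))
zt=w['pos'][2]-.0064
print('board corners (-80,-+60)',loc(f([(38,97),(645,97)]),zt))
print('holes',loc(f([(183.5,168),(500.5,168.5)]),zt))
print('pin bits',loc(f([(186,153),(494,153)]),.066))
```

```text
tool [ 1.5964346  -0.28247237]
rim corners (-98,-+76) [[-98.32374017 -75.95451223]
 [-98.3641599   76.22364275]]
board corners (-80,-+60) [[-78.69247521 -59.17438739]
 [-78.7203421   60.68151573]]
holes [[-64.92803514 -31.29310174]
 [-64.84131019  33.01109875]]
pin bits [[-65.08224873 -36.96810451]
 [-65.09779298  37.82546124]]
```

Run:
```python
from h import *;from cell import *
p=wb(17.15,(.5586,.202),(.0001,-.0008));s=observe();print(s['tool_pos'],s['tool_rot']);goto(s,[*p,.075],197.15);goto(s,[*p,.0665],197.15)
```

```text
[0.55983002 0.20226049 0.10544695] [-3.14148354e+00  1.87392123e-03 -2.84154171e+00]
travel [ 0.0012 -0.0007  0.0304] dr [-0.01  0.11  0.04]
travel [ 0.0012 -0.0007  0.0389] dr [-0.01  0.11  0.04]
```

Request:
arm_command:
  fingers: [1,1,1,1,1,1,1,1]
  travel:
    - [0.001,-0.0007,0.0]
    - [0.0012,-0.0007,0.005]
    - [0.0012,-0.0007,0.012]
    - [0.0012,-0.0007,0.02]
    - [0.0012,-0.0007,0.026]
    - [0.0012,-0.0007,0.029]
    - [0.0012,-0.0007,0.03]
    - [0.0012,-0.0007,0.03]
  dr:
    - [0,0.1,0]
    - [0,0.1,0]
    - [0,0.1,0]
    - [0,0.1,0]
    - [0,0.1,0]
    - [0,0.1,0]
    - [0,0.1,0]
    - [0,0.1,0]

```text
time: 7.6
tool_pos: [0.5582, 0.2011, 0.0739]
tool_rot: [3.141, -0.003, -2.842]
contact_force: [-0.2, 0.6, -1.4]
opening: 0.0338
grip_force: 30.0
```

Request:
arm_command:
  fingers: [1,1,1,1,1,1,1]
  travel:
    - [0,0,0.0015]
    - [0,0,0.003]
    - [0,0,0.0045]
    - [0,0,0.006]
    - [0,0,0.007]
    - [0,0,0.007]
    - [0,0,0.007]
  dr:
    - [0,0,0]
    - [0,0,0]
    - [0,0,0]
    - [0,0,0]
    - [0,0,0]
    - [0,0,0]
    - [0,0,0]

```text
time: 8.18
tool_pos: [0.5584, 0.2011, 0.0674]
tool_rot: [3.142, -0.002, -2.842]
contact_force: [0.4, 0.0, -2.5]
opening: 0.0341
grip_force: 30.0
```

Run:
```python
from h import *;from cell import *
s=observe();print(s['time'],s['tool_pos'],s['tool_rot'],s['contact_force'])
p=wb(17.15,(.5586,.202),(.0001,-.0008));goto(s,[*p,.0665],197.15)
w=read_camera('wrist');np.savez('w5.npz',pos=s['tool_pos'],rot=s['tool_rot'],**w)
c=w['color'][75:250,140:380];a=cv2.resize(c,None,fx=3,fy=3,interpolation=cv2.INTER_CUBIC)
cv2.imwrite('pics/w5.png',a)
```

```text
8.1833 [0.55842338 0.20109578 0.06742823] [ 3.14152737e+00 -1.70079006e-03 -2.84167789e+00] [ 0.39077546  0.00855125 -2.4765658 ]
travel [-0.0005  0.      0.0009] dr [ 0.   -0.1   0.03]
```

View pics/w5.png

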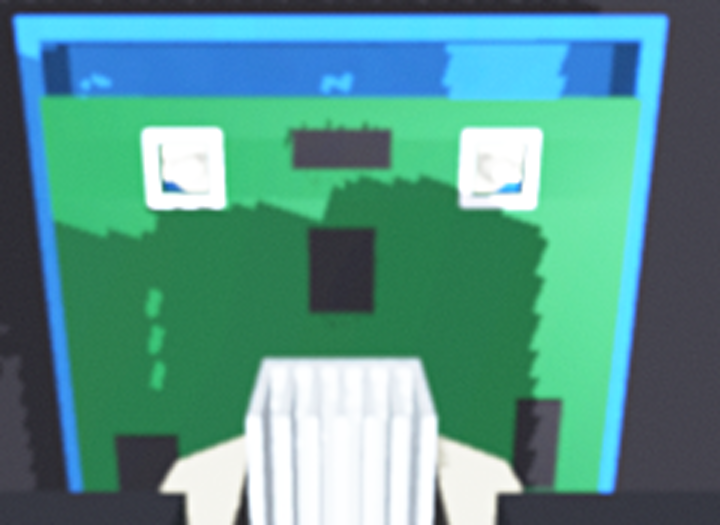

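Both pins show centred in the narrow holes at crop (184,168) and (500,168), and there is no side force. I'll lower the board onto the contacts and release it.

Request:
arm_command:
  fingers: [1,1,1,0.5,0.2,0.2,0.2,0.2]
  travel:
    - [0,0,0.001]
    - [0,0,0.0015]
    - [0,0,0.0015]
    - [0,0,0.0015]
    - [0,0,0.0015]
    - [0,0,0.0015]
    - [0,0,0.0015]
    - [0,0,0.0015]
  dr:
    - [0,0,0]
    - [0,0,0]
    - [0,0,0]
    - [0,0,0]
    - [0,0,0]
    - [0,0,0]
    - [0,0,0]
    - [0,0,0]

```text
time: 8.9
tool_pos: [0.5584, 0.2011, 0.066]
tool_rot: [3.142, -0.002, -2.842]
contact_force: [-0.3, 0.1, 1.1]
opening: 0.0369
grip_force: 0.0
```

Request:
arm_command:
  fingers: [-0.5,-0.5,-0.5,-0.5,-0.5,-0.5,-0.5,-0.5]
  travel:
    - [0,0,0]
    - [0,0,-0.005]
    - [0,0,-0.015]
    - [0,0,-0.03]
    - [0,0,-0.045]
    - [0,0,-0.06]
    - [0,0,-0.06]
    - [0,0,-0.06]
  dr:
    - [0,0,0]
    - [0,0,0]
    - [0,0,0]
    - [0,0,0]
    - [0,0,0]
    - [0,0,0]
    - [0,0,0]
    - [0,0,0]

```text
time: 9.57
tool_pos: [0.5591, 0.2013, 0.1272]
tool_rot: [-3.141, 0.001, -2.842]
contact_force: [-0.1, -0.0, -0.3]
opening: 0.0686
grip_force: 0.0
```

Run:
```python
from h import *;from cell import *
s=observe();print(s['time'],s['tool_pos'],s['opening'],s['contact_force'])
w=read_camera('wrist');np.savez('w6.npz',pos=s['tool_pos'],rot=s['tool_rot'],**w)
cv2.imwrite('pics/w6.png',w['color'])
```

```text
9.5667 [0.55912002 0.20128989 0.1272048 ] 0.06860734053671852 [-0.13136816 -0.01083498 -0.25676354]
```

View pics/w6.png

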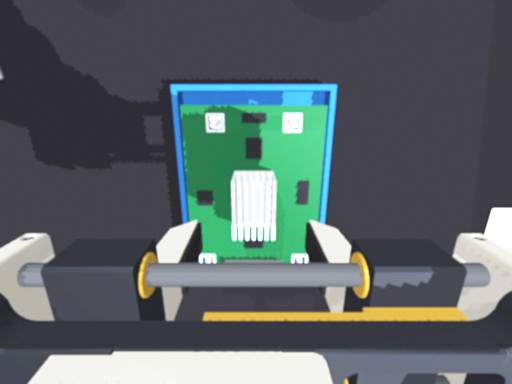

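The board lies on the contacts with pins showing in the holes, at (215,123), (292,123), (208,258) and (300,258). Next I press the wide end with both fingers straddling, rolled slightly so the two standoffs yield one after the other.

Run:
```python
from h import *;from cell import *
p=wb(17.15,(.5586,.202),(.0421,-.0008));s=observe();goto(s,[*p,.127],197.15);goto(s,[*p,.068],197.15)
```

```text
travel [-0.0425 -0.     -0.001 ] dr [ 0.   -0.07  0.04]
travel [-0.0426 -0.      0.058 ] dr [ 0.   -0.07  0.04]
```

Request:
arm_command:
  fingers: [-0.54,-0.54,-0.54,-0.54,-0.54,-0.54,-0.54,-0.54]
  travel:
    - [-0.02,0,0]
    - [-0.0425,0,0]
    - [-0.0425,0,0.015]
    - [-0.0425,0,0.03]
    - [-0.0425,0,0.045]
    - [-0.0425,0,0.053]
    - [-0.0425,0,0.057]
    - [-0.0425,0,0.057]
  dr:
    - [0,0,0]
    - [0.5,0,0]
    - [1,0,0]
    - [1.5,0,0]
    - [2,0,0]
    - [2,0,0]
    - [2,0,0]
    - [2,0,0]

```text
time: 10.28
tool_pos: [0.5983, 0.2134, 0.0675]
tool_rot: [-3.107, -0.004, -2.842]
contact_force: [0.1, 0.2, -0.3]
opening: 0.0707
grip_force: 0.0
```

Request:
arm_command:
  fingers: [-0.54,-0.54,-0.54,-0.54,-0.54,-0.54,-0.54,-0.54]
  travel:
    - [0,0,0.001]
    - [0,0,0.002]
    - [0,0,0.003]
    - [0,0,0.004]
    - [0,0,0.005]
    - [0,0,0.006]
    - [0,0,0.007]
    - [0,0,0.007]
  dr:
    - [0,0,0]
    - [0,0,0]
    - [0,0,0]
    - [0,0,0]
    - [0,0,0]
    - [0,0,0]
    - [0,0,0]
    - [0,0,0]

```text
time: 10.95
tool_pos: [0.599, 0.2134, 0.0617]
tool_rot: [-3.107, -0.002, -2.842]
contact_force: [-0.2, 0.8, 0.9]
opening: 0.0706
grip_force: 0.0
```

Request:
arm_command:
  fingers: [-0.54,-0.54,-0.54,-0.54]
  travel:
    - [0,0,0.001]
    - [0,0,0.002]
    - [0,0,0.003]
    - [0,0,0.003]
  dr:
    - [0,0,0]
    - [0,0,0]
    - [0,0,0]
    - [0,0,0]

```text
time: 11.28
tool_pos: [0.5991, 0.2133, 0.0587]
tool_rot: [-3.107, -0.002, -2.842]
contact_force: [0.5, 0.7, 0.0]
opening: 0.071
grip_force: 0.2
```

Request:
arm_command:
  fingers: [-0.54,-0.54,-0.54,-0.54]
  travel:
    - [0,0,0.0005]
    - [0,0,0.001]
    - [0,0,0.0015]
    - [0,0,0.0015]
  dr:
    - [0,0,0]
    - [0,0,0]
    - [0,0,0]
    - [0,0,0]

```text
time: 11.62
tool_pos: [0.5991, 0.2133, 0.0573]
tool_rot: [-3.107, -0.002, -2.842]
contact_force: [-0.3, 0.4, 0.1]
opening: 0.0707
grip_force: 0.3
```

Request:
arm_command:
  fingers: [-0.54,-0.54,-0.54,-0.54]
  travel:
    - [0,0,0.0005]
    - [0,0,0.001]
    - [0,0,0.0015]
    - [0,0,0.0015]
  dr:
    - [0,0,0]
    - [0,0,0]
    - [0,0,0]
    - [0,0,0]

```text
time: 11.95
tool_pos: [0.5992, 0.2133, 0.056]
tool_rot: [-3.107, -0.001, -2.842]
contact_force: [-0.4, 0.6, 2.7]
opening: 0.0704
grip_force: 1.2
```

Request:
arm_command:
  fingers: [-0.54,-0.54,-0.54,-0.54]
  travel:
    - [0,0,0.0005]
    - [0,0,0.001]
    - [0,0,0.0015]
    - [0,0,0.0015]
  dr:
    - [0,0,0]
    - [0,0,0]
    - [0,0,0]
    - [0,0,0]

```text
time: 12.28
tool_pos: [0.5992, 0.2133, 0.0547]
tool_rot: [-3.107, -0.001, -2.842]
contact_force: [-1.7, 0.9, 6.4]
opening: 0.0707
grip_force: 2.5
```

Request:
arm_command:
  fingers: [-0.54,-0.54,-0.54,-0.54]
  travel:
    - [0,0,0.0005]
    - [0,0,0.001]
    - [0,0,0.001]
    - [0,0,0.001]
  dr:
    - [0,0,0]
    - [0,0,0]
    - [0,0,0]
    - [0,0,0]

```text
time: 12.62
tool_pos: [0.5993, 0.2132, 0.0542]
tool_rot: [-3.107, -0.001, -2.842]
contact_force: [-2.1, 0.0, 7.7]
opening: 0.0706
grip_force: 3.8
```

Request:
arm_command:
  fingers: [-0.54,-0.54,-0.54,-0.54]
  travel:
    - [0,0,0.0005]
    - [0,0,0.001]
    - [0,0,0.001]
    - [0,0,0.001]
  dr:
    - [0,0,0]
    - [0,0,0]
    - [0,0,0]
    - [0,0,0]

```text
time: 12.95
tool_pos: [0.5995, 0.2132, 0.0539]
tool_rot: [-3.107, -0.0, -2.842]
contact_force: [-3.5, 0.1, 11.0]
opening: 0.0705
grip_force: 5.7
```

Request:
arm_command:
  fingers: [-0.54,-0.54,-0.54,-0.54]
  travel:
    - [0,0,0.0005]
    - [0,0,0.001]
    - [0,0,0.001]
    - [0,0,0.001]
  dr:
    - [0,0,0]
    - [0,0,0]
    - [0,0,0]
    - [0,0,0]

```text
time: 13.28
tool_pos: [0.5997, 0.2133, 0.0521]
tool_rot: [-3.107, 0.0, -2.842]
contact_force: [-1.4, 1.4, 5.0]
opening: 0.0707
grip_force: 2.9
```

Request:
arm_command:
  fingers: [-0.54,-0.54,-0.54,-0.54]
  travel:
    - [0,0,0.0005]
    - [0,0,0.001]
    - [0,0,0.001]
    - [0,0,0.001]
  dr:
    - [0,0,0]
    - [0,0,0]
    - [0,0,0]
    - [0,0,0]

```text
time: 13.62
tool_pos: [0.5998, 0.2133, 0.0517]
tool_rot: [-3.107, 0.0, -2.841]
contact_force: [-2.3, 0.8, 11.1]
opening: 0.0707
grip_force: 5.2
```

Request:
arm_command:
  fingers: [-0.54,-0.54,-0.54,-0.54]
  travel:
    - [0,0,0.0005]
    - [0,0,0.001]
    - [0,0,0.001]
    - [0,0,0.001]
  dr:
    - [0,0,0]
    - [0,0,0]
    - [0,0,0]
    - [0,0,0]

```text
time: 13.95
tool_pos: [0.5998, 0.2132, 0.0504]
tool_rot: [-3.107, 0.0, -2.842]
contact_force: [0.9, 0.8, 2.7]
opening: 0.0709
grip_force: 1.6
```

Request:
arm_command:
  fingers: [-0.54,-0.54,-0.54,-0.54]
  travel:
    - [0,0,0.0005]
    - [0,0,0.001]
    - [0,0,0.0015]
    - [0,0,0.0015]
  dr:
    - [-0.5,0,0]
    - [-1,0,0]
    - [-1,0,0]
    - [-1,0,0]

```text
time: 14.28
tool_pos: [0.5997, 0.213, 0.0479]
tool_rot: [-3.125, -0.001, -2.842]
contact_force: [1.7, 2.3, 4.4]
opening: 0.0705
grip_force: 2.1
```

Request:
arm_command:
  fingers: [-0.54,-0.54,-0.54,-0.54]
  travel:
    - [0,0,0.0005]
    - [0,0,0.001]
    - [0,0,0.0015]
    - [0,0,0.0015]
  dr:
    - [-0.5,0,0]
    - [-1,0,0]
    - [-1,0,0]
    - [-1,0,0]

```text
time: 14.62
tool_pos: [0.5994, 0.2127, 0.0462]
tool_rot: [3.141, -0.001, -2.842]
contact_force: [1.6, 1.8, 4.0]
opening: 0.0706
grip_force: 1.9
```

Request:
arm_command:
  fingers: [-0.54,-0.54,-0.54,-0.54]
  travel:
    - [0,0,0.0005]
    - [0,0,0.001]
    - [0,0,0.001]
    - [0,0,0.001]
  dr:
    - [0,0,0]
    - [0,0,0]
    - [0,0,0]
    - [0,0,0]

```text
time: 14.95
tool_pos: [0.5995, 0.2128, 0.0457]
tool_rot: [-3.141, -0.001, -2.842]
contact_force: [2.0, 1.3, 4.9]
opening: 0.0707
grip_force: 2.9
```

Request:
arm_command:
  fingers: [-0.54,-0.54,-0.54,-0.54]
  travel:
    - [0,0,0.0005]
    - [0,0,0.001]
    - [0,0,0.001]
    - [0,0,0.001]
  dr:
    - [0,0,0]
    - [0,0,0]
    - [0,0,0]
    - [0,0,0]

```text
time: 15.28
tool_pos: [0.5995, 0.2129, 0.0455]
tool_rot: [-3.141, -0.001, -2.841]
contact_force: [-0.1, 1.6, 10.5]
opening: 0.0709
grip_force: 5.2
```

Request:
arm_command:
  fingers: [-0.54,-0.54,-0.54,-0.54]
  travel:
    - [0,0,0.0005]
    - [0,0,0.001]
    - [0,0,0.001]
    - [0,0,0.001]
  dr:
    - [0,0,0]
    - [0,0,0]
    - [0,0,0]
    - [0,0,0]

```text
time: 15.62
tool_pos: [0.5996, 0.2129, 0.0453]
tool_rot: [-3.141, -0.0, -2.841]
contact_force: [-1.2, -1.2, 15.4]
opening: 0.0705
grip_force: 7.6
```

Request:
arm_command:
  fingers: [-0.54,-0.54,-0.54,-0.54,-0.54,-0.54]
  travel:
    - [0,0,0.0002]
    - [0,0,0.0003]
    - [0,0,0.0003]
    - [0,0,0]
    - [0,0,0]
    - [0,0,0]
  dr:
    - [0.5,0,0]
    - [0.8,0,0]
    - [0.8,0,0]
    - [-0.4,0,0]
    - [-0.8,0,0]
    - [-0.8,0,0]

```text
time: 16.12
tool_pos: [0.5997, 0.2128, 0.0455]
tool_rot: [3.128, 0.0, -2.842]
contact_force: [-2.0, 0.5, 15.6]
opening: 0.0708
grip_force: 7.9
```

Request:
arm_command:
  fingers: [-0.54,-0.54,-0.54,-0.54,-0.54,-0.54,-0.54,-0.54]
  travel:
    - [0,0,-0.002]
    - [0,0,-0.005]
    - [0,0,-0.01]
    - [0,0,-0.02]
    - [0,0,-0.035]
    - [0,0,-0.05]
    - [0,0,-0.06]
    - [0,0,-0.06]
  dr:
    - [0.8,0,0]
    - [0.8,0,0]
    - [0.8,0,0]
    - [0.8,0,0]
    - [0.8,0,0]
    - [0.8,0,0]
    - [0.8,0,0]
    - [0.8,0,0]

```text
time: 16.78
tool_pos: [0.6005, 0.2123, 0.1058]
tool_rot: [-3.141, 0.002, -2.842]
contact_force: [0.1, 0.7, -0.2]
opening: 0.0709
grip_force: 0.0
```

Run:
```python
from h import *;from cell import *
p=wb(17.15,(.5586,.202),(-.0419,-.0008));s=observe();print(s['time'],s['tool_pos'],s['contact_force']);goto(s,[*p,.127],197.15);goto(s,[*p,.064],197.15)
for n in('wrist','top'): c=read_camera(n);np.savez(n+'7.npz',**c)
```

```text
16.7833 [0.6005194  0.2122513  0.10583327] [ 0.12784707  0.67416092 -0.2395121 ]
travel [ 0.0849  0.0018 -0.0213] dr [-0.01  0.09  0.03]
travel [0.085  0.0018 0.0417] dr [-0.01  0.09  0.03]
```

Request:
arm_command:
  fingers: [-0.54,-0.54,-0.54,-0.54,0.02,0.02,0.02,0.02]
  travel:
    - [0.02,0.001,-0.01]
    - [0.05,0.0018,-0.015]
    - [0.078,0.0018,-0.015]
    - [0.085,0.0018,-0.015]
    - [0.085,0.0018,-0.005]
    - [0.085,0.0018,0.005]
    - [0.085,0.0018,0.015]
    - [0.085,0.0018,0.02]
  dr:
    - [0,0,0]
    - [0,0,0]
    - [0,0,0]
    - [0,0,0]
    - [0.5,0,0]
    - [1,0,0]
    - [2,0,0]
    - [2.7,0,0]

```text
time: 17.55
tool_pos: [0.5176, 0.1888, 0.0809]
tool_rot: [-3.093, -0.004, -2.842]
contact_force: [0.4, -0.2, 0.0]
opening: 0.0488
grip_force: 0.0
```

Request:
arm_command:
  fingers: [0.02,0.02,0.02,0.02,0.02,0.02,0.02,0.02]
  travel:
    - [0,0,0]
    - [0,0,0]
    - [0,0,0.005]
    - [0,0,0.01]
    - [0,0,0.014]
    - [0,0,0.017]
    - [0,0,0.018]
    - [0,0,0.018]
  dr:
    - [0,0,0]
    - [0,0,0]
    - [0,0,0]
    - [0,0,0]
    - [0,0,0]
    - [0,0,0]
    - [0,0,0]
    - [0,0,0]

```text
time: 18.22
tool_pos: [0.5179, 0.1878, 0.0652]
tool_rot: [-3.095, -0.002, -2.842]
contact_force: [-0.4, 0.2, 0.1]
opening: 0.0451
grip_force: 0.0
```

Request:
arm_command:
  fingers: [0.02,0.02,0.02,0.02]
  travel:
    - [0,0,0.001]
    - [0,0,0.002]
    - [0,0,0.003]
    - [0,0,0.003]
  dr:
    - [0,0,0]
    - [0,0,0]
    - [0,0,0]
    - [0,0,0]

```text
time: 18.55
tool_pos: [0.5181, 0.1878, 0.0625]
tool_rot: [-3.095, -0.001, -2.842]
contact_force: [0.8, -0.6, 1.3]
opening: 0.0448
grip_force: 0.3
```

Request:
arm_command:
  fingers: [0.02,0.02,0.02,0.02]
  travel:
    - [0,0,0.001]
    - [0,0,0.002]
    - [0,0,0.002]
    - [0,0,0.002]
  dr:
    - [0,0,0]
    - [0,0,0]
    - [0,0,0]
    - [0,0,0]

```text
time: 18.88
tool_pos: [0.518, 0.1877, 0.0606]
tool_rot: [-3.095, -0.002, -2.842]
contact_force: [0.1, -0.7, 0.3]
opening: 0.0452
grip_force: 0.4
```

Request:
arm_command:
  fingers: [0.02,0.02,0.02,0.02]
  travel:
    - [0,0,0.001]
    - [0,0,0.002]
    - [0,0,0.002]
    - [0,0,0.002]
  dr:
    - [0,0,0]
    - [0,0,0]
    - [0,0,0]
    - [0,0,0]

```text
time: 19.22
tool_pos: [0.5181, 0.1876, 0.0585]
tool_rot: [-3.095, -0.002, -2.842]
contact_force: [0.8, 0.3, 0.7]
opening: 0.0448
grip_force: 0.4
```

Request:
arm_command:
  fingers: [0.02,0.02,0.02,0.02]
  travel:
    - [0,0,0.001]
    - [0,0,0.0015]
    - [0,0,0.0015]
    - [0,0,0.0015]
  dr:
    - [0,0,0]
    - [0,0,0]
    - [0,0,0]
    - [0,0,0]

```text
time: 19.55
tool_pos: [0.5181, 0.1875, 0.057]
tool_rot: [-3.095, -0.002, -2.842]
contact_force: [-1.1, 0.6, 0.9]
opening: 0.0453
grip_force: 0.5
```

Request:
arm_command:
  fingers: [0.02,0.02,0.02,0.02]
  travel:
    - [0,0,0.0005]
    - [0,0,0.001]
    - [0,0,0.001]
    - [0,0,0.001]
  dr:
    - [0,0,0]
    - [0,0,0]
    - [0,0,0]
    - [0,0,0]

```text
time: 19.88
tool_pos: [0.5181, 0.1875, 0.056]
tool_rot: [-3.095, -0.002, -2.842]
contact_force: [-0.9, 1.5, 1.6]
opening: 0.0449
grip_force: 0.5
```

Request:
arm_command:
  fingers: [0.02,0.02,0.02,0.02]
  travel:
    - [0,0,0.0005]
    - [0,0,0.001]
    - [0,0,0.001]
    - [0,0,0.001]
  dr:
    - [0,0,0]
    - [0,0,0]
    - [0,0,0]
    - [0,0,0]

```text
time: 20.22
tool_pos: [0.5181, 0.1875, 0.055]
tool_rot: [-3.095, -0.002, -2.842]
contact_force: [-0.8, -0.4, 1.3]
opening: 0.0449
grip_force: 0.6
```

Request:
arm_command:
  fingers: [0.02,0.02,0.02,0.02]
  travel:
    - [0,0,0.0005]
    - [0,0,0.001]
    - [0,0,0.001]
    - [0,0,0.001]
  dr:
    - [0,0,0]
    - [0,0,0]
    - [0,0,0]
    - [0,0,0]

```text
time: 20.55
tool_pos: [0.5181, 0.1874, 0.054]
tool_rot: [-3.095, -0.002, -2.842]
contact_force: [-2.3, -0.1, 1.5]
opening: 0.0451
grip_force: 0.6
```

Request:
arm_command:
  fingers: [0.02,0.02,0.02,0.02]
  travel:
    - [0,0,0.0005]
    - [0,0,0.001]
    - [0,0,0.001]
    - [0,0,0.001]
  dr:
    - [0,0,0]
    - [0,0,0]
    - [0,0,0]
    - [0,0,0]

```text
time: 20.88
tool_pos: [0.5182, 0.1874, 0.0533]
tool_rot: [-3.095, -0.001, -2.842]
contact_force: [-1.8, 0.3, 4.1]
opening: 0.0451
grip_force: 2.1
```

Request:
arm_command:
  fingers: [0.02,0.02,0.02,0.02]
  travel:
    - [0,0,0.0005]
    - [0,0,0.001]
    - [0,0,0.001]
    - [0,0,0.001]
  dr:
    - [0,0,0]
    - [0,0,0]
    - [0,0,0]
    - [0,0,0]

```text
time: 21.22
tool_pos: [0.5182, 0.1875, 0.0526]
tool_rot: [-3.095, -0.001, -2.842]
contact_force: [-3.3, 1.2, 8.3]
opening: 0.045
grip_force: 3.9
```

Request:
arm_command:
  fingers: [0.02,0.02,0.02,0.02]
  travel:
    - [0,0,0.0005]
    - [0,0,0.001]
    - [0,0,0.001]
    - [0,0,0.001]
  dr:
    - [0,0,0]
    - [0,0,0]
    - [0,0,0]
    - [0,0,0]

```text
time: 21.55
tool_pos: [0.5183, 0.1875, 0.0522]
tool_rot: [-3.095, -0.001, -2.842]
contact_force: [-4.3, 0.5, 13.1]
opening: 0.0451
grip_force: 6.0
```

Request:
arm_command:
  fingers: [0.02,0.02,0.02,0.02]
  travel:
    - [0,0,0.0005]
    - [0,0,0.001]
    - [0,0,0.001]
    - [0,0,0.001]
  dr:
    - [0,0,0]
    - [0,0,0]
    - [0,0,0]
    - [0,0,0]

```text
time: 21.88
tool_pos: [0.5183, 0.1874, 0.0513]
tool_rot: [-3.095, -0.001, -2.842]
contact_force: [-4.1, 0.2, 10.8]
opening: 0.0448
grip_force: 5.3
```

Request:
arm_command:
  fingers: [0.02,0.02,0.02,0.02]
  travel:
    - [0,0,0.0005]
    - [0,0,0.001]
    - [0,0,0.001]
    - [0,0,0.001]
  dr:
    - [0,0,0]
    - [0,0,0]
    - [0,0,0]
    - [0,0,0]

```text
time: 22.22
tool_pos: [0.5183, 0.1873, 0.049]
tool_rot: [-3.095, -0.001, -2.842]
contact_force: [-1.6, 1.3, 3.9]
opening: 0.0448
grip_force: 1.8
```

Request:
arm_command:
  fingers: [0.02,0.02,0.02,0.02]
  travel:
    - [0,0,0.0005]
    - [0,0,0.001]
    - [0,0,0.001]
    - [0,0,0.001]
  dr:
    - [0,0,0]
    - [0,0,0]
    - [0,0,0]
    - [0,0,0]

```text
time: 22.55
tool_pos: [0.5182, 0.1872, 0.048]
tool_rot: [-3.095, -0.002, -2.842]
contact_force: [-1.5, 0.9, 3.2]
opening: 0.0448
grip_force: 1.7
```

Request:
arm_command:
  fingers: [0.02,0.02,0.02,0.02]
  travel:
    - [0,0,0.0005]
    - [0,0,0.001]
    - [0,0,0.001]
    - [0,0,0.001]
  dr:
    - [-0.6,0,0]
    - [-1.3,0,0]
    - [-1.3,0,0]
    - [-1.3,0,0]

```text
time: 22.88
tool_pos: [0.5183, 0.1869, 0.047]
tool_rot: [-3.118, -0.002, -2.842]
contact_force: [-0.8, 2.1, 4.7]
opening: 0.0452
grip_force: 1.9
```

Request:
arm_command:
  fingers: [0.02,0.02,0.02,0.02]
  travel:
    - [0,0,0.0005]
    - [0,0,0.001]
    - [0,0,0.001]
    - [0,0,0.001]
  dr:
    - [-0.6,0,0]
    - [-1.4,0,0]
    - [-1.4,0,0]
    - [-1.4,0,0]

```text
time: 23.22
tool_pos: [0.5183, 0.1868, 0.046]
tool_rot: [3.141, -0.002, -2.842]
contact_force: [-0.7, 0.7, 3.7]
opening: 0.0448
grip_force: 1.7
```

Request:
arm_command:
  fingers: [0.02,0.02,0.02,0.02]
  travel:
    - [0,0,0.0005]
    - [0,0,0.001]
    - [0,0,0.001]
    - [0,0,0.001]
  dr:
    - [0,0,0]
    - [0,0,0]
    - [0,0,0]
    - [0,0,0]

```text
time: 23.55
tool_pos: [0.5183, 0.1869, 0.045]
tool_rot: [-3.141, -0.002, -2.841]
contact_force: [-0.0, -0.5, 2.6]
opening: 0.045
grip_force: 1.6
```

Request:
arm_command:
  fingers: [0.02,0.02,0.02,0.02]
  travel:
    - [0,0,0.0005]
    - [0,0,0.001]
    - [0,0,0.001]
    - [0,0,0.001]
  dr:
    - [0,0,0]
    - [0,0,0]
    - [0,0,0]
    - [0,0,0]

```text
time: 23.88
tool_pos: [0.5182, 0.1869, 0.0439]
tool_rot: [-3.141, -0.002, -2.842]
contact_force: [0.9, -1.0, 2.0]
opening: 0.0447
grip_force: 1.1
```

Request:
arm_command:
  fingers: [0.02,0.02,0.02,0.02]
  travel:
    - [0,0,0.0005]
    - [0,0,0.001]
    - [0,0,0.001]
    - [0,0,0.001]
  dr:
    - [0,0,0]
    - [0,0,0]
    - [0,0,0]
    - [0,0,0]

```text
time: 24.22
tool_pos: [0.5182, 0.187, 0.0432]
tool_rot: [-3.141, -0.002, -2.842]
contact_force: [-1.1, -1.3, 4.3]
opening: 0.0451
grip_force: 2.2
```

Request:
arm_command:
  fingers: [0.02,0.02,0.02,0.02]
  travel:
    - [0,0,0.0005]
    - [0,0,0.001]
    - [0,0,0.001]
    - [0,0,0.001]
  dr:
    - [0,0,0]
    - [0,0,0]
    - [0,0,0]
    - [0,0,0]

```text
time: 24.55
tool_pos: [0.5183, 0.187, 0.0429]
tool_rot: [-3.141, -0.001, -2.842]
contact_force: [-2.3, -2.9, 10.2]
opening: 0.0451
grip_force: 5.1
```

Request:
arm_command:
  fingers: [0.02,0.02,0.02,0.02,0.02,0.02]
  travel:
    - [0,0,0.0005]
    - [0,0,0.001]
    - [0,0,0.001]
    - [0,0,0.001]
    - [0,0,0.001]
    - [0,0,0.001]
  dr:
    - [0.5,0,0]
    - [1,0,0]
    - [1,0,0]
    - [-0.4,0,0]
    - [-1,0,0]
    - [-1,0,0]

```text
time: 25.05
tool_pos: [0.5186, 0.1872, 0.043]
tool_rot: [3.123, -0.0, -2.842]
contact_force: [-4.6, -1.2, 18.4]
opening: 0.0447
grip_force: 9.5
```

Request:
arm_command:
  fingers: [0.02,0.02,0.02,0.02,0.02,0.02,0.02,0.02]
  travel:
    - [0,0,-0.002]
    - [0,0,-0.005]
    - [0,0,-0.01]
    - [0,0,-0.02]
    - [0,0,-0.04]
    - [0,0,-0.065]
    - [0,0,-0.09]
    - [0,0,-0.09]
  dr:
    - [1,0,0]
    - [1,0,0]
    - [1,0,0]
    - [1,0,0]
    - [1,0,0]
    - [1,0,0]
    - [1,0,0]
    - [1,0,0]

```text
time: 25.72
tool_pos: [0.5216, 0.1862, 0.1363]
tool_rot: [-3.141, 0.007, -2.842]
contact_force: [0.9, 0.6, 0.9]
opening: 0.0449
grip_force: 0.0
```

Request:
arm_command:
  fingers: [0.02,0.02,0.02,0.02]
  travel:
    - [-0.03,0,-0.02]
    - [-0.06,0,-0.03]
    - [-0.06,0,-0.03]
    - [-0.06,0,-0.03]
  dr:
    - [0,0,0]
    - [0,0,0]
    - [0,0,0]
    - [0,0,0]

```text
time: 26.05
tool_pos: [0.5771, 0.2035, 0.161]
tool_rot: [3.141, -0.001, -2.842]
contact_force: [-1.1, 0.3, 0.5]
opening: 0.045
grip_force: 0.0
```

Run:
```python
from h import *;from cell import *
s=observe();print(s['time'],s['tool_pos'],s['contact_force'])
w=read_camera('wrist');np.savez('w8.npz',**w)
c=w['color'][60:270,130:380];cv2.imwrite('pics/w8.png',cv2.resize(c,None,fx=2.8,fy=2.8,interpolation=cv2.INTER_CUBIC))
# height profile over the board from depth
Z=w['z_map'];v,u=np.indices(Z.shape)
P=(np.stack([(u-w['cx'])/w['fx']*Z,(v-w['cy'])/w['fy']*Z,Z],-1)-w['t'])@w['R']
t=np.deg2rad(17.15);d=P[...,:2]-[.5586,.202];x=d[...,0]*np.cos(t)+d[...,1]*np.sin(t);y=-d[...,0]*np.sin(t)+d[...,1]*np.cos(t)
for a,b in [(42,45),(42,-45),(-42,-32),(-42,32),(-72,50),(-72,-50),(0,50),(0,-50)]:
    m=(Z>0)&(abs(x*1000-a)<6)&(abs(y*1000-b)<6);print(a,b,m.sum(),np.median(P[m][:,2]) if m.any() else None)
```

```text
26.05 [0.57711691 0.20350614 0.16101309] [-1.07999947  0.32259479  0.46744612]
42 45 108 0.04407430579736962
42 -45 106 0.04399921482933547
-42 -32 147 0.04396880433104003
-42 32 148 0.04392542666156504
-72 50 159 0.04396446723024791
-72 -50 155 0.04394396840555879
0 50 1848 0.2688539767518805
0 -50 2491 0.26741934426760866
```

View pics/w8.png

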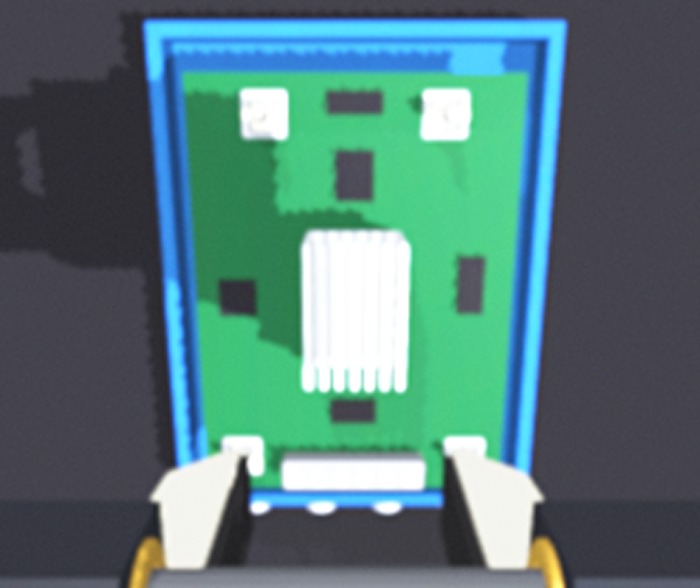

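The board sits level inside the shell. Its top reads 44 mm at every point that could be measured, and it stays down against the contact springs, so all four have clicked.

```bash
python3 -c "
from cell import *
print(hand_in())"
```

```text
the job is handed in; nothing more can be done
None
```

The board is on all four standoffs and appears clicked through, level at 44 mm by the wrist camera's depth reading. I handed it in at about 26 s; the hand-in returned no verdict.

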